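# Seat the weighing plate of a kitchen scale on its three balls

### The arm

A 7-joint arm with a two-finger parallel gripper is mounted at the origin on a cart in front of the work surface, level with it; the furniture and walls round the work are solid. World frame = base frame: x ahead of the robot, y to its left, z up, the work surface at z = 0. Lengths are in m, angles in rad, forces in N, time in s.
With the tool pointing down it reaches from about 0.425 to 0.925 m from the base axis. Payload 6.8 kg.
Tool frame: the origin (TCP) lies on the centre line of the jaws, within the pads' length; the fingertips stand 8 mm ahead of it and the grasp point (between the pads) lies 11 mm behind it (bot.tips_ahead is the distance from the TCP to the fingertips, in m); z points along the fingers, y is the line along which they close (so a half turn about z gives the same grasp; the last joint's range is limited). The gripper opens to 85 mm and grips with 20 to 120 N. Pads are 22 mm wide; open, the fingers measure 114 mm over their backs; the gripper's body (76 mm by 85 mm) begins 54 mm behind the grasp point. The pads swing forward as they close: fully open they stand 13 mm farther back than shut.
Start: joints at [1.173, 0.477, 0.022, 1.555, -0.011, 1.109, -0.083], TCP at [0.193, -0.647, 0.239] pointing down, gripper open.
Joint ranges: [-2.96, 2.96], [-0.34, 2.1], [-1.41, 1.46], [0.24, 2.44], [-1.37, 4.51], [0.17, 1.92], [-2.96, 2.96]. Speed limits (rad/s): [2.39, 2.39, 3.14, 3.14, 3.14, 3.14, 3.14].

### API

Orientations are given as a unit quaternion [w, x, y, z].
In Python, from station import bot gives the robot as it stands.
- The arm moves only by the tool send_rows, never from a script. Its argument "deltas" is text: rows parted by semicolons, each of 4 numbers parted by spaces: the shift along the tool's x, y, z in m, then the turn about the tool's z in degrees. In form: x y z spin; .... A call has 1 to 5 rows; each row is the pose to reach, as a shift and turn from the pose commanded when the call began, along the tool's axes at that moment; what a row does not reach only later rows make up. A row lasts 1/10 s, in which the tool goes at most 50 mm and 8.59 degrees, less where a joint would pass 70% of its speed; a pose out of reach is approached as far as the arm can. A call with a gripper value outside its range is refused whole. "claw" is the opening, from 0 (shut) to 1 (fully open), set as the call begins (left out, the last holds). The fingers move at their own pace and stop on an object; "force" is the grip in N (left out, the last holds). Time passes only in rows, so rows that repeat a pose let the fingers close. It gives the time, the measured TCP pose, the force, the opening and the grip force at its end, in the units of the state.
- bot.get_obs(): the state, without advancing time (a new reading comes with each control period).
- bot.read_camera(name): name is "scene" or "top" or "wrist"; returns a dict with "img" (480x640x3 uint8, red, green, blue), "depth" (480x640 float32, m along the optical axis (not along the pixel's ray), 0 where there is no reading), "fx", "fy", "cx", "cy" (pixels), "dist_coeffs" ([k1, k2, p1, p2, k3] as OpenCV has them; the pictures are not rectified), "camera_from_world" (4x4, takes a point from world to camera coordinates). Camera axes: x right, y up, looking along -z (the intrinsics and any distortion apply to the point x, -y, -z); pixel columns grow to the right and rows downward; lengths in m; the calibration is good to about 2 mm. A picture is of the moment at which its call begins.
- bot.hand_in(): hands the job in; it is judged then, once.
Trained networks look in a picture, given as the dict that the camera call returned (one of the last four; its "shot" number tells which), for a name from the list of things; names that differ only in an ending like _2 or _b are one class to them, and where a whole thing is asked for, a point or a joint stands for the part that bears it (a point fixed in the world has none). Each returns a list of dicts, best first, with "confidence" (0 to 1); they miss things now and then, are a little off and sometimes report something else, mostly with a low value. They report only what shows in the picture. A call takes as long as a camera call.
- bot.masks_of(picture, query): "mask" (480x640 bool, what is visible of it).
- bot.landmark_of(picture, query): "xyz" ([x, y, z] in m, in world coordinates, good to about 4 mm: a listed point, or the origin of a listed thing).
The state is a dict: "t": time; "q": joint angles; "joint_vel": joint speeds; "joint_torque": joint torques, N m; "eef_pos": TCP position; "tool_rot": TCP orientation; "contact_force": force on the tool from outside, world axes, zero at the start; "torque": the same for the moment, N m; "gripper_width": opening from 0.0 (shut) to 1.0 (fully open); "grasp_force": force on a finger pad.
Only numpy, scipy, OpenCV 4.12 (cv2) and the standard library are available. Lean on these libraries where they do the work, as an engineer would, in place of code of your own. Each camera call takes 0.05 s, during which the arm holds its last target. There are 200 camera calls.

### The job

Put the washed weighing plate back on the kitchen scale: pick it up by its fin, lay it on so that the three balls of the scale lie in its three V grooves, and press it down until the three sprung jaws have snapped over its stud and it is fully home and level. The load cell is delicate: set the plate down gently, and never load the scale with more than about 2 kg. Leave the other things where they stand and let go of the plate at the end.

Things in the scene. Friction and masses are not known exactly. Their poses are not given: they have to be found in the camera images.
- weighing_plate: steel disc, 130 mm diameter, 0.3 kg, first lying right way up on the worktop at the right. Origin: centre of the undersides of its three groove blocks, z up. Disc 16 to 22 mm above it. Blocks: radial V grooves open below (mouth 22 mm wide, walls 50 degrees steep, 39 to 61 mm from the axis) at 0, +120, -120 degrees from its x axis. Under its centre a stud: tip at 1 mm, bulb 20 mm wide at 5.5 mm
- fin_top (a point): centre of the flat top of the plate's lifting fin, 57 mm above the plate's origin; same axes as the plate. The fin stands in the plate's middle, 40 mm long along x, 14 mm thick along y, 35 mm high above the disc
- scale: fixed white round scale housing, 172 mm across, 39 mm high, display lug at its front (-x), on the worktop at the left. Origin: centre of its underside, z up. On its axis a column carries a spider: three steel balls (18 mm diameter, 50 mm from the axis) at 0, +120, -120 degrees from x, and round its middle three sprung jaws at +60, 180, -60 degrees that take the plate's stud
- spider_axis (a point): centre of the housing's top, 39 mm above the scale's origin; same axes. The spider above it stands at a height and turn that are NOT measured: the home plate's origin lies 30 to 56 mm above this point, the spider is turned up to 0.08 rad either way from the scale's axes
- load_cell (a joint): sinking of the spider with its balls, jaws and plate on the load cell's stiff spring, m: 0 empty, growing by 1 mm for each 12 N of load; about 0.25 mm under the plate alone, about 1.9 mm under a further 2 kg; it must never pass 2.1 mm
- seat_pin (a joint): sprung pin in the middle of the spider, pushed down by the tip of the plate's stud, m: 0 untouched, about 5 mm with the plate fully home
- jaw_1 (a joint): outward travel of the sprung jaw at +60 degrees, m: 0 empty, about 3.6 mm on the widest part of the stud's bulb, about 1.7 mm when its roller has snapped over the stud of a home plate. Laid on, the plate stops with its stud on the jaws about 6 mm above home; a push of about 8 to 17 N takes it past them, then they pull it home, turning it into place on the balls if free to turn
- jaw_2 (a joint): the same for the jaw at 180 degrees
- jaw_3 (a joint): the same for the jaw at -60 degrees
- steel_tumbler: upturned steel tumbler at the right, bystander; origin: centre of its underside
- honey_jar: amber jar with cork lid, 55 mm wide and 81 mm high, between the front of the sink and the scale, bystander; origin: centre of its underside

How it is judged:
On the way, in this order (a step that is already met when the one before it is completed fails the run):
1. the plate has been lifted clear of the worktop (height (world z) of weighing_plate above 0.03 m), for 0.2 s.
2. the plate lies home on the balls, the seat pin pushed down (value of joint seat_pin above 0.0042 m and angle between weighing_plate's own z axis and vertical below 0.03 rad), for 0.2 s.
At the end, for the whole second after the job is handed in: plate home and released: seat pin down by over 4.2 mm, plate level within 0.025 rad, centred on the scale within 3 mm, all three jaws over its stud (travel 0.4 to 2.8 mm), nothing else loading the scale (load cell sunk under 0.8 mm), plate at rest (value of joint seat_pin above 0.0042 m and angle between weighing_plate's own z axis and vertical below 0.025 rad and horizontal distance between weighing_plate and scale below 0.003 m and value of joint jaw_1 between 0.0004 and 0.0028 m and value of joint jaw_2 between 0.0004 and 0.0028 m and value of joint jaw_3 between 0.0004 and 0.0028 m and value of joint load_cell below 0.0008 m and linear speed of weighing_plate below 0.01 m/s); the robot touches nothing.
It fails at once if the load cell is overloaded (sunk more than 2.1 mm, 25 N with the plate) (value of joint load_cell above 0.0021 m).
It fails at once if a bystander is pushed away or knocked over (distance of any of steel_tumbler, honey_jar from where it was at the start of the episode above 0.03 m).
It also fails if it takes over 59 s, if anything falls off the work surface, if the arm or the gripper's body presses on something with over 40 N, if the wrist force passes 120 N, or if a joint passes its speed limit or range.

## Working session

There is one attempt and no reset: what is moved stays moved. The work goes in short steps, Python scripts to look and compute and a tool call to move; the robot and the scene stay as the last step left them, time stands still between calls to the robot, and variables do not carry over. Pictures are saved under pics/ and viewed, at most 10 in all, crops included, and the job is handed in when it is done.

Besides the shell and the picture viewer there is one more tool, called after "Emit:" as name(argument=value, ...), one argument or row to a line, values as JSON. send_rows: Moves the arm, as the interface text tells. Its arguments: {"type":"object","properties":{"deltas":{"type":"string"},"claw":{"type":"number"},"force":{"type":"number"}},"required":["deltas"]}

```bash
mkdir -p pics; ls; cat > h.py <<'E'
import numpy as np, cv2
from station import bot
def cloud(p,mask):
    d=p["depth"]; v,u=np.nonzero(mask&(d>0)); z=d[v,u]
    K=np.array([[p["fx"],0,p["cx"]],[0,p["fy"],p["cy"]],[0,0,1.]])
    n=cv2.undistortPoints(np.c_[u,v].astype(float)[:,None],K,np.array(p["dist_coeffs"],float))[:,0]
    c=np.c_[n[:,0]*z,-n[:,1]*z,-z]
    M=np.array(p["camera_from_world"]); return (c-M[:3,3])@M[:3,:3]
def save(p,name,crop=None,s=1):
    im=p["img"][:,:,::-1]
    if crop: a,b,c,d=crop; im=im[b:d,a:c]
    cv2.imwrite("pics/"+name,cv2.resize(im,None,fx=s,fy=s))
def fin(c):
    # top points -> min area rect
    r=cv2.minAreaRect(c[:,:2].astype(np.float32)*1000); b=cv2.boxPoints(r)
    e=b[1]-b[0],b[2]-b[1]; l=max(e,key=np.linalg.norm)
    return np.array(r[0])/1000,r[1],np.arctan2(l[1],l[0])
E
python3 - <<'E'
from h import *
o=bot.get_obs(); print(o["eef_pos"],o["tool_rot"],o["contact_force"],o["gripper_width"],o["t"])
for cam in("top","scene"):
    p=bot.read_camera(cam); save(p,cam+"0.png")
    for q in("weighing_plate","fin_top","scale","spider_axis","steel_tumbler","honey_jar"):
        try:
            for r in bot.landmark_of(p,q)[:2]: print(cam,q,np.round(r["xyz"],4),round(r["confidence"],2))
        except Exception as e: print(q,e)
    if 1:
        m=bot.masks_of(p,"weighing_plate")
        if m:
            c=cloud(p,m[0]["mask"]); zt=np.percentile(c[:,2],99); t=c[c[:,2]>0.05]
            print("plate",zt,len(t), fin(t) if len(t)>5 else 0)
E
```

```text
pics
[ 0.19272043 -0.6463008   0.23833095] [-8.96251862e-04  9.89518764e-01  1.44401446e-01 -1.84315140e-04] [-0.21157472  0.96795243 -0.31761508] 1.0001452573416647 0.0
top weighing_plate [ 0.5229 -0.3365  0.0035] 0.72
top weighing_plate [ 6.588e-01 -2.757e-01  1.000e-04] 0.4
top fin_top [ 0.5285 -0.3412  0.0543] 0.84
top scale [0.4934 0.4275 0.0027] 0.66
top spider_axis [0.4871 0.4268 0.0411] 0.9
top steel_tumbler [ 6.585e-01 -2.784e-01 -6.000e-04] 0.64
top honey_jar [ 0.4232  0.1915 -0.0025] 0.83
plate 0.05801447955591195 55 (array([ 0.52072192, -0.3376225 ]), (37.512550354003906, 11.668975830078125), np.float32(0.069247685))
scene weighing_plate [ 5.232e-01 -3.407e-01  5.000e-04] 0.92
scene fin_top [ 0.523  -0.3366  0.0561] 0.97
scene scale [ 0.4889  0.4257 -0.004 ] 0.89
scene scale [0.427  0.1914 0.0036] 0.43
scene spider_axis [0.4895 0.4263 0.0424] 0.86
scene steel_tumbler [ 0.6599 -0.2769  0.002 ] 0.84
scene honey_jar [0.4251 0.1926 0.0034] 0.96
scene honey_jar [ 0.5256 -0.3383  0.0552] 0.35
plate 0.05754381143716367 73 (array([ 0.52159668, -0.33835516]), (39.529293060302734, 19.321821212768555), np.float32(0.10261983))
```

View pics/top0.png

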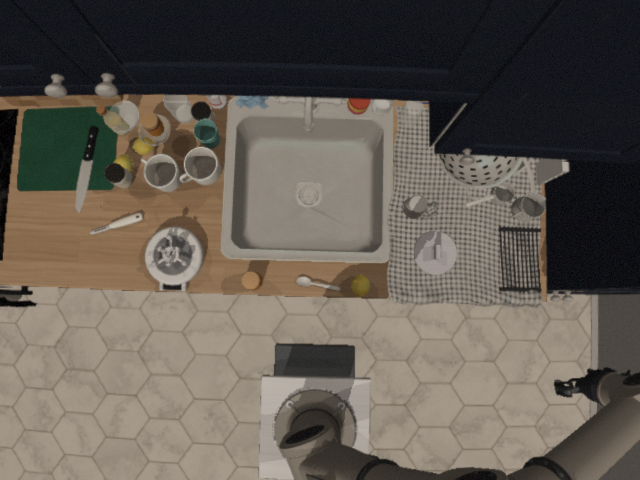

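View pics/scene0.png

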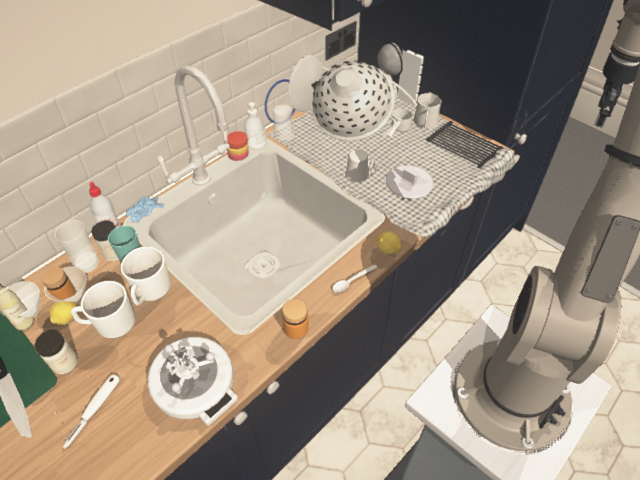

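The top view shows the plate at about (436,253), with its fin roughly along x, and the scale at (174,255) with its lug toward the robot. The honey jar is at (251,281) and the tumbler at (416,206). I'll move above the plate.

Emit:
send_rows(
  deltas="0.04 -0.02 0 2.4; 0.08 -0.04 0 4.8; 0.12 -0.06 0 7.2; 0.16 -0.08 0 9.6; 0.2 -0.1 0 12",
  claw=1,
)

```text
t: 1.3
eef_pos: [0.3571, -0.4926, 0.2395]
tool_rot: [0.0, 0.999, 0.039, 0.0]
contact_force: [1.7, -0.6, -0.5]
gripper_width: 1.002
grasp_force: 0.0
```

```bash
cat >> h.py <<'E'
from scipy.spatial.transform import Rotation as R
def yaw(o=None):
    o=o or bot.get_obs(); q=o["tool_rot"]; x=R.from_quat([q[1],q[2],q[3],q[0]]).apply([1,0,0]); return np.arctan2(x[1],x[0])
def to(target,ty):
    o=bot.get_obs(); q=o["tool_rot"]; r=R.from_quat([q[1],q[2],q[3],q[0]])
    print("t",round(o["t"],2),"pos",np.round(o["eef_pos"],4),"yaw",round(yaw(o),4),"F",np.round(o["contact_force"],2))
    print("delta",np.round(r.inv().apply(np.array(target)-o["eef_pos"]),4),"spin",round(np.degrees((yaw(o)-ty+np.pi)%(2*np.pi)-np.pi),2))
E
python3 - <<'E'
from h import *
to([.5225,-.338,.2],.08)
E
```

```text
t 1.3 pos [ 0.3571 -0.4926  0.2395] yaw 0.0785 F [ 1.72 -0.56 -0.53]
delta [ 0.177  -0.1412  0.0395] spin -0.09
```

Emit:
send_rows(
  deltas="0.036 -0.028 0 0; 0.072 -0.056 0 0; 0.108 -0.084 0 0; 0.143 -0.112 0 0; 0.177 -0.141 0 0",
)

```text
t: 1.8
eef_pos: [0.5224, -0.3378, 0.2396]
tool_rot: [0.0, 0.999, 0.04, 0.0]
contact_force: [0.2, -0.6, 0.8]
gripper_width: 0.998
grasp_force: 0.0
```

```bash
python3 - <<'E'
from h import *
p=bot.read_camera("wrist"); save(p,"w1.png")
for r in bot.landmark_of(p,"fin_top")[:2]: print(np.round(r["xyz"],4),r["confidence"])
m=bot.masks_of(p,"weighing_plate")
if m:
    c=cloud(p,m[0]["mask"]); print(np.percentile(c[:,2],[1,50,99]),c[:,:2].min(0),c[:,:2].max(0)); t=c[(c[:,2]>0.045)]; print(len(t),fin(t))
to([.5225,-.338,.2],.08)
E
```

```text
[ 0.5239 -0.3351  0.0554] 0.79
[0.01891844 0.02083123 0.05633266] [ 0.45837998 -0.40427542] [ 0.58629518 -0.27449355]
692 (array([ 0.52213617, -0.33953372]), (39.93827438354492, 13.920917510986328), np.float32(0.015174446))
t 1.95 pos [ 0.5241 -0.3351  0.2393] yaw 0.0876 F [ 0.34 -0.17 -0.46]
delta [-0.0019  0.0028  0.0393] spin 0.44
```

View pics/w1.png

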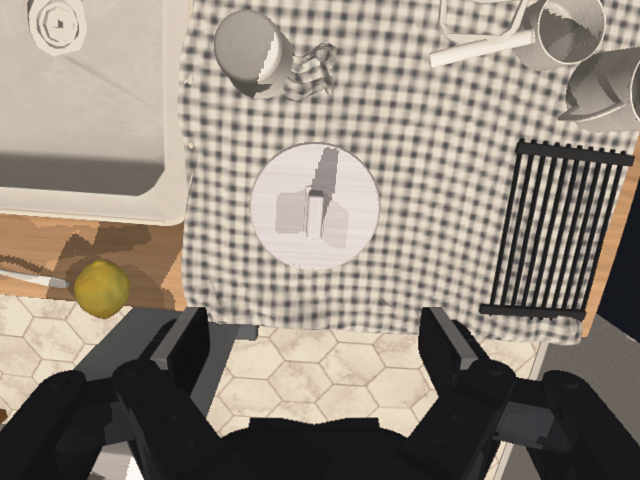

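```bash
python3 - <<'E'
from h import *
print(bot.tips_ahead)
to([.5221,-.3395,.037],.015)
E
```

```text
0.008
t 1.95 pos [ 0.5241 -0.3351  0.2393] yaw 0.0876 F [ 0.34 -0.17 -0.46]
delta [-0.0027  0.0045  0.2023] spin 4.16
```

Emit:
send_rows(
  deltas="-0.002 0.004 0.035 4; -0.002 0.004 0.07 4; -0.002 0.004 0.1 4; -0.002 0.004 0.12 4; -0.002 0.004 0.12 4",
)

```text
t: 2.45
eef_pos: [0.5165, -0.3434, 0.1163]
tool_rot: [-0.001, 1.0, 0.004, -0.003]
contact_force: [-0.0, -0.4, 0.9]
gripper_width: 0.995
grasp_force: 0.0
```

```bash
python3 - <<'E'
from h import *
p=bot.read_camera("wrist")
m=bot.masks_of(p,"weighing_plate")
if m:
    c=cloud(p,m[0]["mask"]); t=c[(c[:,2]>0.045)]; print(len(t),fin(t),c[:,2].max())
to([.5221,-.3395,.037],.015)
E
```

```text
1674 (array([ 0.52282538, -0.33958517]), (38.96072006225586, 14.019621849060059), np.float32(0.011672875)) 0.057875297900880904
t 2.55 pos [ 0.519  -0.3443  0.1197] yaw 0.0092 F [ 0.93  0.2  -0.19]
delta [ 0.0032 -0.0048  0.0827] spin -0.33
```

Emit:
send_rows(
  deltas="0.003 -0.005 0.02 0; 0.003 -0.005 0.045 0; 0.003 -0.005 0.065 0; 0.003 -0.005 0.065 0",
)

```text
t: 2.95
eef_pos: [0.5215, -0.3382, 0.0536]
tool_rot: [-0.0, 1.0, 0.005, -0.001]
contact_force: [-0.6, 0.4, -0.5]
gripper_width: 0.999
grasp_force: 0.0
```

```bash
python3 - <<'E'
from h import *
import time
for i in range(2): to([.5225,-.3395,.037],.013); bot.read_camera("scene")
to([.5225,-.3395,.037],.013)
E
```

```text
t 2.95 pos [ 0.5215 -0.3382  0.0536] yaw 0.0102 F [-0.58  0.38 -0.48]
delta [0.001  0.0013 0.0166] spin -0.16
t 3.0 pos [ 0.5224 -0.3387  0.055 ] yaw 0.0101 F [-0.28  0.59  0.17]
delta [0.0001 0.0008 0.018 ] spin -0.17
t 3.05 pos [ 0.5231 -0.3391  0.0559] yaw 0.01 F [-0.34 -0.47 -0.41]
delta [-0.0006  0.0004  0.0189] spin -0.17
```

Well aligned. I'll descend, settle and grip.

Emit:
send_rows(
  deltas="0 0 0.008 0; 0 0 0.015 0; 0 0 0.018 0; 0 0 0.018 0",
)

```text
t: 3.45
eef_pos: [0.522, -0.338, 0.0358]
tool_rot: [-0.0, 1.0, 0.005, -0.0]
contact_force: [-0.2, 0.6, -0.6]
gripper_width: 1.002
grasp_force: 0.0
```

Emit:
send_rows(
  deltas="0 0 0 0; 0 0 0 0; 0 0 0 0; 0 0 0 0; 0 0 0 0",
  claw=0,
  force=50,
)

```text
t: 3.95
eef_pos: [0.5224, -0.3384, 0.0365]
tool_rot: [0.0, 1.0, 0.005, 0.0]
contact_force: [0.6, 3.0, 3.3]
gripper_width: 0.154
grasp_force: 52.0
```

Emit:
send_rows(
  deltas="0 0 0 0; 0 0 -0.02 0; 0 0 -0.06 0; 0 0 -0.1 0; 0 0 -0.14 0",
)

```text
t: 4.45
eef_pos: [0.5216, -0.3378, 0.1769]
tool_rot: [-0.0, 1.0, 0.005, -0.001]
contact_force: [0.9, -0.8, -3.0]
gripper_width: 0.156
grasp_force: 50.5
```

```bash
python3 - <<'E'
from h import *
p=bot.read_camera("scene"); m=bot.masks_of(p,"weighing_plate")
o=bot.get_obs();print(o["contact_force"],o["gripper_width"],o["grasp_force"])
c=cloud(p,m[0]["mask"]); print(np.percentile(c[:,2],[1,50,99]))
v,u=np.nonzero(m[0]["mask"]); a,b=int(u.mean()),int(v.mean()); print(a,b)
save(p,"s2.png",(max(a-50,0),max(b-40,0),a+50,b+40),7)
M=np.array(p["camera_from_world"]); print("cam",-M[:3,:3].T@M[:3,3])
to([.489,.426,.23],.0)
E
```

```text
[ 0.87542781  0.04849541 -3.17616049] 0.1550664057764981 50.662490129470825
[0.00587467 0.16241764 0.19654842]
416 142
cam [-0.01638159  0.57118854  0.96559094]
t 4.55 pos [ 0.5253 -0.34    0.1821] yaw 0.0103 F [ 0.88  0.05 -3.18]
delta [-0.028  -0.766  -0.0519] spin 0.59
```

View pics/s2.png

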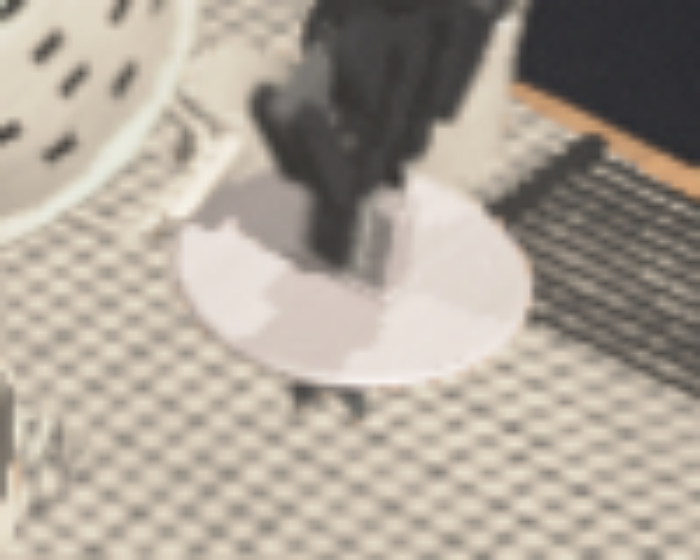

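A groove block shows at the camera-facing (+120°) rim, so the plate's yaw is about 0.01 with no flip. I'll carry it left and look at the spider from close by.

Emit:
send_rows(
  deltas="0 -0.03 -0.03 0; 0 -0.07 -0.05 0; 0 -0.115 -0.07 0; 0 -0.16 -0.07 0; 0 -0.205 -0.07 0",
)

```text
t: 5.05
eef_pos: [0.5195, -0.1315, 0.2459]
tool_rot: [0.0, 1.0, 0.005, -0.0]
contact_force: [1.1, 1.0, -3.1]
gripper_width: 0.158
grasp_force: 50.8
```

Emit:
send_rows(
  deltas="0 -0.045 0 0; 0 -0.09 0 0; 0 -0.135 0 0; 0 -0.18 0 0; 0 -0.225 0 0",
)

```text
t: 5.55
eef_pos: [0.5167, 0.0932, 0.2451]
tool_rot: [0.0, 1.0, 0.005, -0.001]
contact_force: [0.4, -0.2, -3.2]
gripper_width: 0.152
grasp_force: 50.8
```

Emit:
send_rows(
  deltas="0 -0.045 0 0; -0.02 -0.09 0 0; -0.04 -0.135 0 0; -0.06 -0.18 0 0; -0.08 -0.225 0 0",
)

```text
t: 6.05
eef_pos: [0.4338, 0.3168, 0.245]
tool_rot: [0.001, 1.0, 0.005, -0.001]
contact_force: [0.9, 0.5, -2.5]
gripper_width: 0.152
grasp_force: 50.7
```

Emit:
send_rows(
  deltas="-0.02 -0.04 0 0; -0.04 -0.08 0 0; -0.06 -0.1 0 0; -0.06 -0.1 0 0",
)

```text
t: 6.45
eef_pos: [0.3693, 0.4189, 0.2451]
tool_rot: [-0.0, 1.0, 0.01, -0.002]
contact_force: [-0.7, -0.7, -3.1]
gripper_width: 0.155
grasp_force: 50.7
```

```bash
python3 - <<'E'
from h import *
to([.489,.426,.25],.0)
p=bot.read_camera("wrist"); save(p,"w3.png")
for q in("spider_axis","scale","load_cell","jaw_1","seat_pin"):
    try:
        for r in bot.landmark_of(p,q)[:1]: print(q,np.round(r["xyz"],4),r["confidence"])
    except Exception as e: print(q,e)
np.savez("w3.npz",img=p["img"],depth=p["depth"],M=p["camera_from_world"],k=[p["fx"],p["fy"],p["cx"],p["cy"]],dc=p["dist_coeffs"])
E
```

```text
t 6.45 pos [0.3693 0.4189 0.2451] yaw 0.0191 F [-0.68 -0.65 -3.12]
delta [ 0.1198 -0.0048 -0.0053] spin 1.09
load_cell it knows: fin_top, honey_jar, scale, spider_axis, steel_tumbler, weighing_plate
jaw_1 it knows: fin_top, honey_jar, scale, spider_axis, steel_tumbler, weighing_plate
seat_pin it knows: fin_top, honey_jar, scale, spider_axis, steel_tumbler, weighing_plate
```

View pics/w3.png

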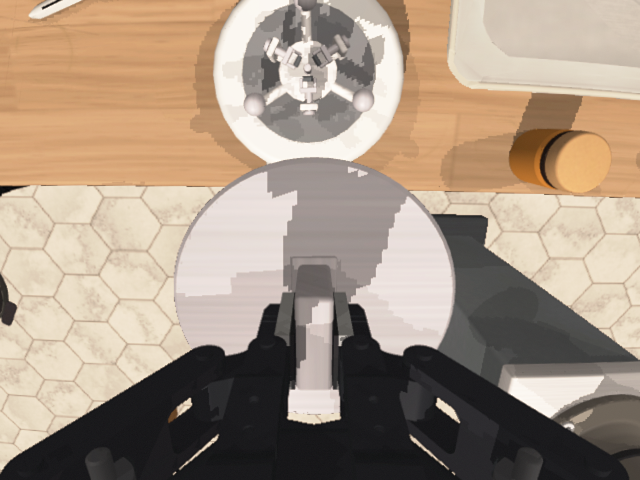

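The balls are at pixels (254,104), (363,100) and (308,3), and the held plate is in the same picture. I'll fit both.

```bash
cat > fit.py <<'E'
from h import *
from scipy.optimize import least_squares
def circ(P):
    f=lambda s:np.hypot(P[:,0]-s[0],P[:,1]-s[1])-s[2]
    return least_squares(f,[*P.mean(0)[:2],.08],loss="soft_l1",f_scale=.001).x
def ballfit(p,uv,rad=11):
    m=np.zeros((480,640),bool); yy,xx=np.mgrid[:480,:640]; m=(xx-uv[0])**2+(yy-uv[1])**2<rad**2
    c=cloud(p,m); zt=np.percentile(c[:,2],97); c=c[c[:,2]>zt-.007]
    f=lambda s:np.linalg.norm(c-s,axis=1)-.009
    cam=-M3(p).T@np.array(p["camera_from_world"])[:3,3]; d=c.mean(0)-cam; d/=np.linalg.norm(d)
    s=least_squares(f,c.mean(0)+.006*d,loss="soft_l1",f_scale=.001); return s.x,len(c),np.abs(f(s.x)).mean()
def M3(p): return np.array(p["camera_from_world"])[:3,:3]
def rim(mask):
    k=max(cv2.findContours(mask.astype(np.uint8),cv2.RETR_EXTERNAL,cv2.CHAIN_APPROX_NONE)[0],key=cv2.contourArea)[:,0]
    return k
E
python3 - <<'E'
from fit import *
d=np.load("w3.npz"); k=d["k"]; p=dict(img=d["img"],depth=d["depth"],camera_from_world=d["M"],fx=k[0],fy=k[1],cx=k[2],cy=k[3],dist_coeffs=d["dc"])
B=[]
for uv in[(308,5),(254,104),(363,100)]:
    r=ballfit(p,uv); B.append(r[0]); print(r)
B=np.array(B); c=B[1:].mean(0)
print("sides",[np.linalg.norm(B[i]-B[i-1]) for i in range(3)],"(86.6)")
v=B[1]-B[2]; print("yaw from rear balls",np.arctan2(-v[0],v[1])," center(3)",B.mean(0))
y=np.arctan2(-v[0],v[1]); print("center from rear pair",c+.025*np.array([np.cos(y),np.sin(y),0]))
C=cloud(p,np.ones((480,640),bool))
h=C[(abs(C[:,2]-.038)<.003)&(np.hypot(C[:,0]-.489,C[:,1]-.426)<.1)]
r=np.hypot(h[:,0]-.489,h[:,1]-.426); print("housing",len(h),circ(h[r>.08]) , h[:,:2].min(0),h[:,:2].max(0))
# plate disc
yy,xx=np.mgrid[:480,:640]; m=(yy>150)&(yy<350)&(xx>170)&(xx<460)
P=cloud(p,m); zs=np.percentile(P[:,2],60); 
from collections import Counter
print(Counter(np.round(P[:,2],3)).most_common(4))
zd=Counter(np.round(P[:,2],3)).most_common(1)[0][0]
D=P[abs(P[:,2]-zd)<.004]; A=np.c_[D[:,:2],np.ones(len(D))]; print("plane",np.linalg.lstsq(A,D[:,2],rcond=None)[0])
hull=cv2.convexHull(D[:,:2].astype(np.float32)*1000)[:,0]/1000; hu=hull[hull[:,0]>D[:,0].max()-.08]
print("plate",circ(hu),"x,y max",D.max(0),D[:,1].min())
T=P[(P[:,2]>zd+.028)]; print(fin(T) if len(T) else 0)
E
```

```text
(array([0.54048822, 0.42806812, 0.07096869]), 168, np.float64(0.0004846245425410387))
(array([0.46312496, 0.46707859, 0.07088446]), 364, np.float64(0.00043090654379042696))
(array([0.46780233, 0.38090083, 0.07059956]), 358, np.float64(0.0004311630156605775))
sides [np.float64(0.0866494621259175), np.float64(0.08664235345771396), np.float64(0.08630507457102549)] (86.6)
yaw from rear balls 0.05422258696132065  center(3) [0.49047184 0.42534918 0.07081757]
center from rear pair [0.4904269  0.42534461 0.07074201]
housing 13008 [0.48973278 0.42616539 0.08033658] [0.41611007 0.34614719] [0.55106738 0.50483601]
[(np.float64(0.229), 21290), (np.float64(0.23), 9187), (np.float64(0.228), 6236), (np.float64(-0.001), 2626)]
plane [-0.00575535  0.00033499  0.2312059 ]
plate [0.36911863 0.41798279 0.0649336 ] x,y max [0.43412286 0.483148   0.232913  ] 0.35306640661917743
(array([0.37904675, 0.41804114]), (22.220233917236328, 74.54116821289062), np.float32(-1.5280718))
```

```bash
python3 - <<'E'
from h import *
to([.4905,.4262,.245],.053)
bot.read_camera("scene")
to([.4905,.4262,.245],.053)
E
```

```text
t 6.6 pos [0.3746 0.4141 0.2451] yaw 0.0101 F [ 0.07  0.29 -3.04]
delta [ 0.116  -0.0109  0.    ] spin -2.46
t 6.65 pos [0.3752 0.4137 0.2453] yaw 0.0088 F [ 0.16 -0.32 -3.16]
delta [ 0.1154 -0.0115  0.0003] spin -2.53
```

```bash
python3 - <<'E'
from fit import *
p=bot.read_camera("wrist"); o=bot.get_obs(); print(o["eef_pos"],yaw(o))
K=np.array([[p["fx"],0,p["cx"]],[0,p["fy"],p["cy"]],[0,0,1.]]); M=np.array(p["camera_from_world"])
B0=np.array([[.5405,.4281,.071],[.4631,.4671,.071],[.4678,.3809,.071]]); c=B0@M[:3,:3].T+M[:3,3]
uv=cv2.projectPoints(c*[1,-1,-1],np.zeros(3),np.zeros(3),K,np.array(p["dist_coeffs"],float))[0][:,0]; print(uv)
B=np.array([ballfit(p,u)[0] for u in uv]); v=B[1]-B[2]; y=np.arctan2(-v[0],v[1])
print(B,y,"centre",B[1:].mean(0)+.025*np.array([np.cos(y),np.sin(y),0]),"sides",[np.linalg.norm(B[i]-B[i-1]) for i in range(3)])
yy,xx=np.mgrid[:480,:640]; P=cloud(p,(yy>150)&(yy<350)&(xx>170)&(xx<460))
D=P[abs(P[:,2]-.229)<.004]; hull=cv2.convexHull(D[:,:2].astype(np.float32)*1000)[:,0]/1000; hu=hull[hull[:,0]>D[:,0].max()-.08]
print("plate",circ(hu),np.median(D[:,2]))
to([.4905,.4262,.245],.053)
E
```

```text
[0.37541543 0.41369096 0.24557472] 0.008204634759705233
[[294.80916662   7.37714795]
 [246.70500258 113.1098921 ]
 [354.04787176 107.72439004]]
[[0.54054769 0.42819427 0.07083133]
 [0.46304818 0.46711691 0.07093544]
 [0.4677912  0.38053128 0.07095876]] 0.05472366174572986 centre [0.49038226 0.42519151 0.0709471 ] sides [np.float64(0.08697864526528466), np.float64(0.08672460547627879), np.float64(0.08671543904090331)]
plate [0.37496648 0.41269598 0.06501228] 0.22941519105993297
t 6.7 pos [0.3754 0.4137 0.2456] yaw 0.0082 F [ 0.22 -0.54 -2.59]
delta [ 0.1152 -0.0116  0.0005] spin -2.57
```

Emit:
send_rows(
  deltas="0.03 -0.003 0.01 -0.6; 0.06 -0.006 0.03 -1.2; 0.09 -0.009 0.05 -2; 0.1155 -0.0115 0.075 -2.6; 0.1155 -0.0115 0.09 -2.6",
)

```text
t: 7.2
eef_pos: [0.4947, 0.4245, 0.1536]
tool_rot: [0.001, 1.0, 0.025, 0.0]
contact_force: [0.5, -0.5, -3.5]
gripper_width: 0.154
grasp_force: 50.6
```

Emit:
send_rows(
  deltas="0 0 0 0; 0 0 0 0; 0 0 0 0; 0 0 0 0",
)

```text
t: 7.6
eef_pos: [0.4896, 0.4287, 0.1579]
tool_rot: [-0.001, 1.0, 0.028, 0.001]
contact_force: [-0.9, -0.2, -3.1]
gripper_width: 0.156
grasp_force: 50.5
```

```bash
python3 - <<'E'
from fit import *
p=bot.read_camera("wrist"); o=bot.get_obs(); print(o["eef_pos"],yaw(o))
yy,xx=np.mgrid[:480,:640]; P=cloud(p,(yy>150)&(yy<350)&(xx>170)&(xx<460)); zd=o["eef_pos"][2]-.0162
D=P[abs(P[:,2]-zd)<.004]; hull=cv2.convexHull(D[:,:2].astype(np.float32)*1000)[:,0]/1000; hu=hull[hull[:,0]>D[:,0].max()-.08]
print("plate",circ(hu),np.median(D[:,2]))
to([.4909,.4262,.12],.053)
E
```

```text
[0.4896911  0.42854648 0.15771179] 0.05658053445991465
plate [0.48940759 0.42780356 0.06503386] 0.14196432572729134
t 7.65 pos [0.4897 0.4285 0.1577] yaw 0.0566 F [ 1.    0.03 -2.94]
delta [0.001  0.0025 0.0377] spin 0.21
```

Emit:
send_rows(
  deltas="0.001 0.0025 0.008 0.2; 0.001 0.0025 0.016 0.2; 0.001 0.0025 0.024 0.2; 0.001 0.0025 0.03 0.2; 0.001 0.0025 0.03 0.2",
)

```text
t: 8.15
eef_pos: [0.4903, 0.4249, 0.1247]
tool_rot: [0.001, 1.0, 0.026, -0.001]
contact_force: [0.1, -0.1, -3.7]
gripper_width: 0.158
grasp_force: 50.7
```

Emit:
send_rows(
  deltas="0 0 0 0; 0 0 0 0; 0 0 0 0; 0 0 0 0; 0 0 0 0",
)

```text
t: 8.65
eef_pos: [0.491, 0.4255, 0.1265]
tool_rot: [-0.0, 1.0, 0.026, 0.0]
contact_force: [-0.3, -0.2, -2.8]
gripper_width: 0.155
grasp_force: 50.7
```

```bash
python3 - <<'E'
from h import *
to([.4907,.426,.1155],.053)
E
```

```text
t 8.65 pos [0.491  0.4255 0.1265] yaw 0.0524 F [-0.34 -0.18 -2.77]
delta [-0.0003 -0.0005  0.011 ] spin -0.03
```

Emit:
send_rows(
  deltas="0 -0.0005 0.002 0; 0 -0.0005 0.004 0; 0 -0.0005 0.006 0; 0 -0.0005 0.008 0; 0 -0.0005 0.008 0",
)

```text
t: 9.15
eef_pos: [0.4907, 0.4258, 0.1178]
tool_rot: [0.0, 1.0, 0.026, -0.0]
contact_force: [0.0, -0.1, -3.4]
gripper_width: 0.152
grasp_force: 50.7
```

Emit:
send_rows(
  deltas="0 0 0.001 0; 0 0 0.002 0; 0 0 0.003 0; 0 0 0.003 0; 0 0 0.003 0",
)

```text
t: 9.65
eef_pos: [0.4909, 0.4263, 0.1157]
tool_rot: [-0.0, 1.0, 0.026, 0.0]
contact_force: [-2.5, -0.4, 0.5]
gripper_width: 0.16
grasp_force: 51.2
```

Contact came exactly at the predicted height. I'll press in small steps.

Emit:
send_rows(
  deltas="0 0 0.0005 0; 0 0 0.001 0; 0 0 0.001 0",
)

```text
t: 9.95
eef_pos: [0.491, 0.4263, 0.1147]
tool_rot: [-0.0, 1.0, 0.026, 0.0]
contact_force: [-0.9, 0.4, 3.3]
gripper_width: 0.155
grasp_force: 51.7
```

Emit:
send_rows(
  deltas="0 0 0.0005 0; 0 0 0.001 0; 0 0 0.001 0",
)

```text
t: 10.25
eef_pos: [0.491, 0.4264, 0.1138]
tool_rot: [-0.0, 1.0, 0.026, 0.0]
contact_force: [-1.3, -0.7, 5.9]
gripper_width: 0.153
grasp_force: 52.0
```

Emit:
send_rows(
  deltas="0 0 0.0005 0; 0 0 0.001 0; 0 0 0.001 0",
)

```text
t: 10.55
eef_pos: [0.491, 0.4264, 0.113]
tool_rot: [-0.0, 1.0, 0.026, 0.0]
contact_force: [-2.2, -1.2, 6.9]
gripper_width: 0.155
grasp_force: 52.2
```

Emit:
send_rows(
  deltas="0 0 0.0005 0; 0 0 0.001 0; 0 0 0.001 0",
)

```text
t: 10.85
eef_pos: [0.4909, 0.4262, 0.1112]
tool_rot: [-0.0, 1.0, 0.026, 0.0]
contact_force: [-0.2, 0.8, -3.1]
gripper_width: 0.157
grasp_force: 50.7
```

It has snapped past the jaws. I'll follow it down, then open in place.

Emit:
send_rows(
  deltas="0 0 0.0005 0; 0 0 0.001 0; 0 0 0.001 0",
)

```text
t: 11.15
eef_pos: [0.4909, 0.4261, 0.1098]
tool_rot: [-0.0, 1.0, 0.026, -0.0]
contact_force: [0.6, 2.0, -4.8]
gripper_width: 0.155
grasp_force: 50.5
```

Emit:
send_rows(
  deltas="0 0 0.0004 0; 0 0 0.0008 0; 0 0 0.0008 0",
)

```text
t: 11.45
eef_pos: [0.4909, 0.4261, 0.1096]
tool_rot: [-0.0, 1.0, 0.026, 0.0]
contact_force: [-0.3, 2.0, -1.6]
gripper_width: 0.159
grasp_force: 50.9
```

Emit:
send_rows(
  deltas="0 0 0 0; 0 0 0 0; 0 0 0 0; 0 0 0 0; 0 0 0 0",
  claw=1,
  force=20,
)

```text
t: 11.95
eef_pos: [0.491, 0.4259, 0.1095]
tool_rot: [0.0, 1.0, 0.026, 0.0]
contact_force: [-0.1, -0.5, -0.4]
gripper_width: 0.981
grasp_force: 0.0
```

Emit:
send_rows(
  deltas="0 0 -0.02 0; 0 0 -0.05 0; 0 0 -0.09 0; 0 0 -0.13 0; 0 0 -0.13 0",
)

```text
t: 12.45
eef_pos: [0.493, 0.4287, 0.2462]
tool_rot: [-0.004, 1.0, 0.026, 0.004]
contact_force: [0.7, 0.9, 0.5]
gripper_width: 1.001
grasp_force: 0.0
```

```bash
python3 - <<'E'
from fit import *
p=bot.read_camera("wrist"); p=bot.read_camera("wrist"); save(p,"w5.png"); o=bot.get_obs(); print(o["eef_pos"],o["contact_force"])
m=bot.masks_of(p,"weighing_plate")[0]["mask"]; P=cloud(p,m)
D=P[abs(P[:,2]-.0935)<.005]; print(len(D),np.linalg.lstsq(np.c_[D[:,:2]-[.4904,.4252],np.ones(len(D))],D[:,2],rcond=None)[0])
hull=cv2.convexHull(D[:,:2].astype(np.float32)*1000)[:,0]/1000; print(circ(hull))
T=P[P[:,2]>.115]; print(len(T),fin(T),np.median(T[:,2]))
p=bot.read_camera("scene"); save(p,"s5.png",(120,300,260,420),5)
for q in("honey_jar","steel_tumbler"): print(q,[np.round(r["xyz"],3) for r in bot.landmark_of(p,q)[:1]])
E
```

```text
[0.49131757 0.42636595 0.24074957] [-0.61841394 -0.04051669 -0.87349557]Traceback (most recent call last):
  File "<stdin>", line 3, in <module>
IndexError: list index out of range
```

```bash
python3 - <<'E'
from fit import *
p=bot.read_camera("wrist"); P=cloud(p,np.ones((480,640),bool)); P=P[np.hypot(P[:,0]-.4904,P[:,1]-.4252)<.08]
D=P[abs(P[:,2]-.0935)<.005]; print(len(D),np.linalg.lstsq(np.c_[D[:,:2]-[.4904,.4252],np.ones(len(D))],D[:,2],rcond=None)[0])
hull=cv2.convexHull(D[:,:2].astype(np.float32)*1000)[:,0]/1000; print(circ(hull))
T=P[(P[:,2]>.115)&(P[:,2]<.14)]; print(len(T),fin(T) if len(T)>4 else 0,np.median(T[:,2]))
p=bot.read_camera("scene"); save(p,"s5.png",(120,300,260,420),5)
for q in("honey_jar","steel_tumbler"): print(q,[np.round(r["xyz"],3) for r in bot.landmark_of(p,q)[:1]])
E
```

```text
18757 [-0.00166357 -0.00258917  0.09336802]
[0.49068465 0.42543406 0.06498615]
1134 (array([0.49083936, 0.42558313]), (39.71208190917969, 13.74699592590332), np.float32(0.053531095)) 0.12820727129229986
honey_jar [array([0.424, 0.194, 0.005])]
steel_tumbler [array([ 0.651, -0.279, -0.002])]
```

View pics/s5.png

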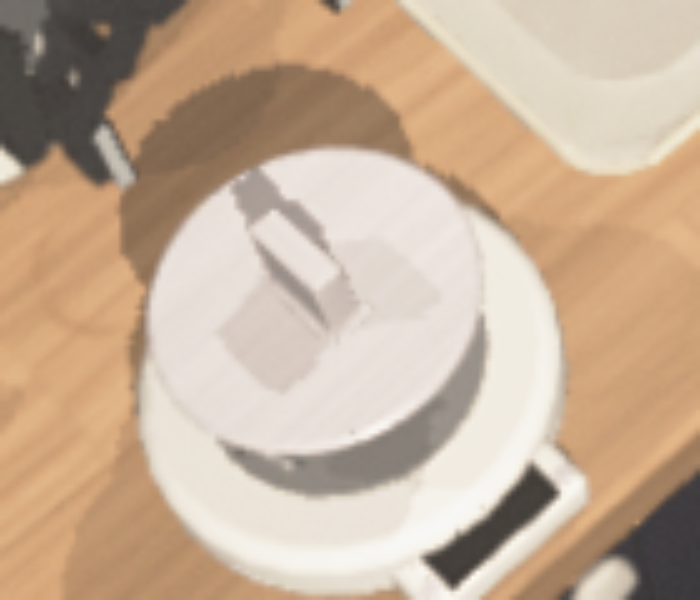

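The plate lies level (3 mrad) and centred. Its height matches home, with the disc top at 93.4 mm against 93.5 expected, and the gripper is clear. Handing in.

```bash
python3 -c "
from station import bot
print(bot.hand_in())"
```

```text
the job is handed in; nothing more can be done
None
```

The weighing plate is back on the scale: it snapped past the jaws, measures level, centred and at home height, the gripper is clear, and the job is handed in (no verdict was returned).

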